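# Cradle a sample shaft and chock it beside the microscope

### The job

Take the long thick steel shaft from the white rack and lay it, without dropping it, in both V rests of the black-based cradle, about centred lengthwise. Then chock it against rolling: set the larger saddle-shaped chock down astride the shaft between the two V rests, with both its legs standing on the cradle's base plate, and let go.

Things in the scene. Friction and masses are not known exactly. Their poses are not given: they have to be found in the camera images.
- shaft: Plain steel round bar, 24 mm diameter, 180 mm long, 0.5 to 0.8 kg. Origin at its centre, x along its axis (either way round; it may have rolled about x). It starts level in one of the rack's three notches, its axis 42 mm above the table. Bystanders in the other two notches: a short bar (24 mm diameter, 100 mm long) and a thin rod (14 mm diameter, 180 mm long).
- rack: Fixed white plastic rack, plate 110 x 220 x 8 mm. Origin at the centre of its underside; bars lie along its x in notches at y = -80, 0 and +80 mm, across two rails 12 mm wide at x = -35 and +35 mm (tops of their teeth 40 mm up). Between the rails (58 mm clear) fingers can reach down beside a bar to the plate. Rack and cradle stand one on the robot's left, one on its right.
- cradle: Fixed black base plate 190 x 130 x 8 mm with two aluminium V rests. Origin: centre of its underside, on the table; x along the shaft's seat. Vs at x = -60 and +60 mm, each 20 mm long in x (100 mm clear between them), 90 degrees, bottom of the V 30 mm and tips 54 mm above the table, mouth 48 mm. A seated shaft has its axis 47 mm, its top 59 mm above the table. The plate between the Vs is free.
- chock: Larger of two loose aluminium saddle chocks: upside-down U, about 0.25 kg. Origin: centre of its underside, between the feet; z up, x along the slot, y leg to leg. 64 mm in y, 36 in x; slot 44 wide, 58 high; bridge top 72 mm up, on it a central grip tab 16 (y) x 36 mm (x), from 72 to 108 mm up. Bystander: a smaller one, 42 mm wide, 74 high. Both stand between rack and cradle.
Not all that is in view belongs to the job. Leave any blue, orange or pink look-alike of the shaft alone.

How it is judged:
On the way, in this order (a step that is already met when the one before it is completed fails the run):
1. the shaft lies in both V rests, let go and at rest (x of shaft in the frame of cradle between -0.025 and 0.025 m and y of shaft in the frame of cradle between -0.008 and 0.008 m and z of shaft in the frame of cradle between 0.041 and 0.053 m and angle between the x axis of shaft and the x axis of cradle, either way round below 0.12 rad and linear speed of shaft below 0.02 m/s and contact force between the fingers and shaft below 0.1 N), for 0.2 s.
2. the larger chock stands astride the shaft on the cradle's plate (x of shaft in the frame of cradle between -0.025 and 0.025 m and y of shaft in the frame of cradle between -0.008 and 0.008 m and z of shaft in the frame of cradle between 0.041 and 0.053 m and angle between the x axis of shaft and the x axis of cradle, either way round below 0.12 rad and x of chock in the frame of cradle between -0.032 and 0.032 m and y of chock in the frame of cradle between -0.016 and 0.016 m and z of chock in the frame of cradle between 0.002 and 0.014 m and angle between the y axis of chock and the y axis of cradle, either way round below 0.35 rad and angle between chock's own z axis and vertical below 0.12 rad), for 0.2 s.
At the end, for the whole second after the job is handed in: Shaft in both Vs: within 25 mm lengthwise, 8 mm sideways, 6 mm of seat height and 0.12 rad. Larger chock upright (0.12 rad) astride it: feet within 6 mm of the plate's top, centre within 32 mm lengthwise and 16 mm sideways of the cradle's, turned under 0.35 rad. Both released and at rest (all of step 2 and linear speed of each of shaft, chock below 0.02 m/s and contact force between the fingers and shaft below 0.1 N and contact force between the fingers and chock below 0.1 N); the robot touches nothing.
It fails at once if the shaft is dropped: in free air more than about 30 mm above its seat (z of shaft in the frame of cradle above 0.077 m and contact force between shaft and anything else below 0.001 N).
It fails at once if the chock is dropped: in free air more than about 30 mm above the plate (z of chock in the frame of cradle above 0.038 m and contact force between chock and anything else below 0.001 N).
It also fails if it takes over 61 s, if anything falls off the work surface, if the arm or the gripper's body presses on something with over 40 N, if the wrist force passes 120 N, or if a joint passes its speed limit or range.

### The arm

A 6-joint arm with a two-finger parallel gripper is mounted at the origin on the work surface. World frame = base frame: x ahead of the robot, y to its left, z up, the work surface at z = 0. Lengths are in m, angles in rad, forces in N, time in s.
With the tool pointing down it reaches from about 0.425 to 0.95 m from the base axis. Payload 3.5 kg.
Tool frame: the origin (TCP) lies at the very end of the fingers, on their centre line; the grasp point (between the pads) lies 19 mm behind it (robot.tcp_to_grasp is the x of the grasp point in the tool frame, in m); x points along the fingers, y is the direction in which the jaws open and shut, and the axes are right-handed (so a half turn about x gives the same grasp; the last joint's range is limited). The gripper opens to 85 mm and grips with 20 to 120 N. Pads are 22 mm wide; open, the fingers measure 114 mm over their backs; the gripper's body (76 mm by 85 mm) begins 54 mm behind the grasp point. The pads swing forward as they close: fully open they stand 13 mm farther back than shut.
Start: joints at [-1.415, 0.286, 1.577, -0, 1.279, -0.15], TCP at [0.203, -0.644, 0.231] pointing down, gripper open.
Joint ranges: [-2.77, 2.77], [-0.9, 2.22], [0.21, 2.48], [-1.53, 4.67], [0.24, 2.81], [-2.84, 2.84]. Speed limits (rad/s): [2.79, 2.79, 3.14, 3.14, 3.14, 3.14].

### API

Orientations are given as a 3x3 rotation matrix whose columns are the frame's x, y, z axes.
In Python, from plant import robot gives the robot as it stands.
- The arm moves only by the tool servo_tool, never from a script. Its argument "series" is text: rows parted by semicolons, each of 7 numbers parted by spaces: the shift along the tool's x, y, z in m, then the turn, a rotation vector about the tool's x, y, z in units of 8 degrees (1.0 is 8 degrees), then the opening, from 0 (shut) to 1 (fully open). In form: tx ty tz rx ry rz hand; .... A call has 1 to 5 rows; each row shifts and turns the commanded pose from where the row before left it, along the tool's axes as they then stand; what a row does not reach is not made up. A row lasts 1/10 s, in which the tool goes at most 50 mm and 8.59 degrees, less where a joint would pass 70% of its speed; a pose out of reach is approached as far as the arm can. A call is refused whole if a number of a shift passes 0.05 or a number of a turn 1, either way. A call with a gripper value outside its range is refused whole. The fingers move at their own pace and stop on an object; the grip force is fixed at half the most. Time passes only in rows, so rows that do not move let the fingers close. It gives the time, the measured TCP pose, the force and the opening at its end, in the units of the state.
- robot.get_obs(): the state, without advancing time (a new reading comes with each control period).
- robot.snapshot(name): name is "scene" or "side" or "wrist"; returns (picture, depth): 400x640x3 uint8, red, green, blue; 400x640 float32, m along the optical axis (not along the pixel's ray), 0 where there is no reading.
- robot.camera_model(name): a dict with "fov_y" (degrees; the focal length in pixels is half the picture's height over the tangent of half this angle, whatever the lens; pixels are square), "cx", "cy" (the principal point, pixels), "R" (3x3) and "t" (3): a world point X has camera coordinates R X + t; the wrist camera has in their place "hand_eye" (4x4, takes a point from camera to tool coordinates, whose origin is the TCP and whose axes are the tool frame's). Camera axes: x right, y down, z forward; pixel columns grow to the right and rows downward; lengths in m; the calibration is good to about 2 mm. A picture is of the moment at which its call begins: read the wrist's pose just before it. camera_model takes no time and is no camera call.
- robot.finish_job(): hands the job in, once; it reports no verdict.
The state is a dict: "clock": time; "joints": joint angles; "qvel": joint speeds; "joint_efforts": joint torques, N m; "ee_pos": TCP position; "tcp_rot": TCP orientation; "ft_force": force on the tool from outside, world axes, zero at the start; "moment": the same for the moment, N m; "grip_width": opening from 0.0 (shut) to 1.0 (fully open).
Only numpy, scipy, OpenCV 4.12 (cv2) and the standard library are available. Lean on these libraries where they do the work, as an engineer would, in place of code of your own. Each camera call takes 0.05 s, during which the arm holds its last target.

## Working session

There is one attempt and no reset: what is moved stays moved. The work goes in short steps, Python scripts to look and compute and a tool call to move; the robot and the scene stay as the last step left them, time stands still between calls to the robot, and variables do not carry over. Pictures are saved under pics/ and viewed, and the job is handed in when it is done.

Besides the shell and the picture viewer there is one more tool, called after "Emit:" by a JSON object that holds its "op" and its "data". servo_tool: Moves the arm, as the interface text tells. Its arguments: {"type":"object","properties":{"series":{"type":"string"}},"required":["series"]}

```bash
ls; mkdir -p pics
python3 - <<'E'
from plant import robot
import numpy as np, cv2
print(robot.get_obs(), robot.tcp_to_grasp)
for n in ("scene","side"):
    p,d=robot.snapshot(n); cv2.imwrite(f"pics/{n}0.png",p[:,:,::-1]); np.save(f"pics/{n}0_d.npy",d); np.save(f"pics/{n}0.npy",p)
    print(n,robot.camera_model(n))
print(robot.camera_model("wrist"))
E
```

```text
pics
{'clock': 0.0, 'joints': array([-1.41503552e+00,  2.87196179e-01,  1.57818613e+00, -4.12309459e-06,
        1.27861432e+00, -1.49981197e-01]), 'qvel': array([ 4.22097907e-04, -7.60205487e-05,  1.44072965e-03,  2.67669676e-04,
        7.31083904e-04, -4.29499847e-04]), 'joint_efforts': array([ 5.77734900e-04, -4.05980802e+01, -2.92627627e+01, -1.86942552e-04,
        5.74643418e-03,  2.13493095e-06]), 'ee_pos': array([ 0.20311064, -0.64301943,  0.2299219 ]), 'tcp_rot': array([[-3.76833759e-04,  3.01001540e-01, -9.53623579e-01],
       [ 2.37426191e-03, -9.53620690e-01, -3.01001566e-01],
       [-9.99997110e-01, -2.37757969e-03, -3.55300022e-04]]), 'ft_force': array([-0.56257646, -0.55022107,  0.10009904]), 'moment': array([ 0.02182374,  0.03436259, -0.00575169]), 'grip_width': 1.0008034331385764} -0.0187
scene {'fov_y': 51.06707835516195, 'cx': 318.16388636653693, 'cy': 197.351523961267, 'R': array([[ 0.88356494,  0.46807502,  0.01479061],
       [ 0.38786487, -0.71372639, -0.58322851],
       [-0.26243825,  0.52105702, -0.81217347]]), 't': array([-0.50940284, -0.06278   ,  1.44943292])}
side {'fov_y': 46.30225155704113, 'cx': 315.7131319561678, 'cy': 202.33001898367817, 'R': array([[-0.71947556, -0.69449627, -0.00546403],
       [-0.43313137,  0.45483224, -0.77815477],
       [ 0.5429108 , -0.55749669, -0.6280488 ]]), 't': array([0.44034352, 0.20370113, 1.16154511])}
{'fov_y': 66.40000336971099, 'cx': 315.15173908442057, 'cy': 200.2179064886073, 'hand_eye': array([[-5.33665656e-04, -2.88022941e-01,  9.57623361e-01,
        -1.42400883e-01],
       [ 9.99999661e-01,  4.46597773e-04,  6.91603720e-04,
        -3.69951970e-04],
       [-6.26870197e-04,  9.57623405e-01,  2.88022605e-01,
        -7.33530529e-02],
       [ 0.00000000e+00,  0.00000000e+00,  0.00000000e+00,
         1.00000000e+00]])}
```

View pics/scene0.png

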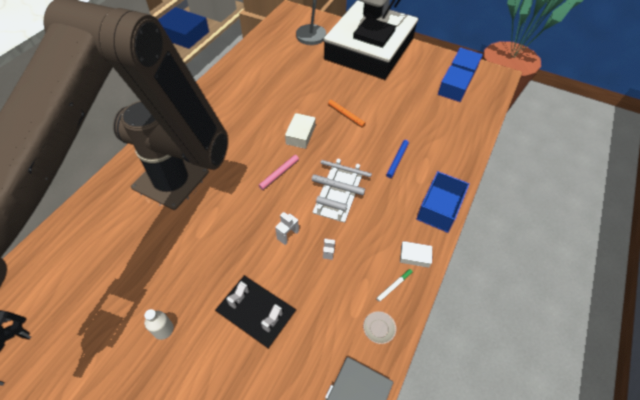

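View pics/side0.png

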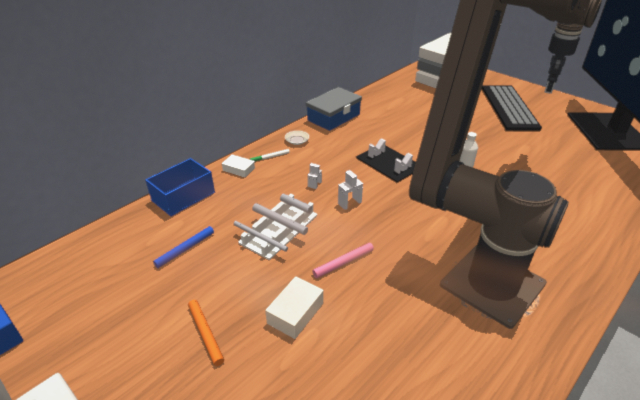

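The scene view shows the rack at about (340,190). The bars on it are at (345,170), which looks thin and long, (338,184), thick and long, and (331,203), short. The larger chock is at (287,228), the small one at (329,248), and the cradle at (256,311). I'll enlarge and measure.

```bash
cat > h.py <<'E'
import numpy as np, cv2
from plant import robot
def K(m): 
    f=200/np.tan(np.radians(m['fov_y'])/2); return f,m['cx'],m['cy']
def ray(m,uv,R,t):
    f,cx,cy=K(m); uv=np.atleast_2d(uv).astype(float)
    d=np.c_[(uv[:,0]-cx)/f,(uv[:,1]-cy)/f,np.ones(len(uv))]
    return -R.T@t, d@R
def ext(name,obs=None):
    m=robot.camera_model(name)
    if name!='wrist': return m,np.array(m['R']),np.array(m['t'])
    T=np.eye(4);T[:3,:3]=obs['tcp_rot'];T[:3,3]=obs['ee_pos']
    W=T@m['hand_eye']; Ri=W[:3,:3].T
    return m,Ri,-Ri@W[:3,3]
def plane(name,uv,z,obs=None):
    m,R,t=ext(name,obs); c,d=ray(m,uv,R,t); return c+d*((z-c[2])/d[:,2])[:,None]
def cloud(name,d,obs=None):
    m,R,t=ext(name,obs); v,u=np.mgrid[0:400,0:640]
    c,r=ray(m,np.c_[u.ravel(),v.ravel()],R,t)
    return (c+r*d.reshape(-1,1)).reshape(400,640,3)
def proj(name,X,obs=None):
    m,R,t=ext(name,obs); f,cx,cy=K(m); p=np.atleast_2d(X)@R.T+t
    return np.c_[f*p[:,0]/p[:,2]+cx,f*p[:,1]/p[:,2]+cy]
E
python3 - <<'E'
from h import *
p=np.load('pics/scene0.npy')[:,:,::-1]
a=cv2.resize(p[145:235,260:400],None,fx=5,fy=5,interpolation=cv2.INTER_CUBIC)
cv2.imwrite('pics/c1.png',a)
q=np.load('pics/side0.npy')[:,:,::-1]
cv2.imwrite('pics/c2.png',cv2.resize(q[135:265,225:425],None,fx=4,fy=4,interpolation=cv2.INTER_CUBIC))
for n in('scene','side'):
    d=np.load(f'pics/{n}0_d.npy');C=cloud(n,d)
    im=np.load(f'pics/{n}0.npy').astype(int)
    # table check
    print(n,(d==0).mean())
    grey=(im.max(2)-im.min(2)<40)&(d>0)
    Z=C[...,2]; 
    tab=(np.abs(Z)<.01); print('table med z',np.median(Z[tab]))
    M=(grey&(Z>.018)&(Z<.13)&(C[...,0]>.35)&(C[...,0]<.95)&(np.abs(C[...,1])<.5)).astype(np.uint8)
    k,l,s,c=cv2.connectedComponentsWithStats(M)
    for i in range(1,k):
        if s[i,4]>15:
            P=C[l==i]; print(c[i].round(),s[i,4],P.min(0).round(3),P.max(0).round(3),np.median(P,0).round(3))
E
```

```text
scene 0.0041484375
table med z 0.00018932808347416064
[338. 187.] 1152 [0.433 0.111 0.018] [0.621 0.343 0.058] [0.536 0.219 0.044]
[286. 226.] 392 [ 0.442 -0.038  0.018] [0.492 0.032 0.113] [ 0.472 -0.011  0.072]
[451. 225.] 16 [0.91  0.247 0.02 ] [0.914 0.253 0.08 ] [0.912 0.249 0.046]
[329. 248.] 169 [ 0.596 -0.021  0.019] [0.632 0.011 0.08 ] [ 0.614 -0.005  0.048]
[416. 253.] 566 [0.799 0.077 0.018] [0.899 0.158 0.038] [0.85  0.115 0.03 ]
[237. 294.] 224 [ 0.441 -0.282  0.018] [ 0.467 -0.22   0.057] [ 0.456 -0.25   0.042]
[272. 318.] 229 [ 0.56  -0.293  0.018] [ 0.586 -0.231  0.059] [ 0.574 -0.261  0.043]
[359. 383.] 1836 [ 0.794 -0.379  0.056] [ 0.921 -0.268  0.087] [ 0.847 -0.31   0.08 ]
side 0.0037734375
table med z -6.52410732777664e-05
[334. 102.] 1045 [ 0.791 -0.454  0.021] [ 0.925 -0.261  0.086] [ 0.844 -0.344  0.078]
[376. 147.] 159 [ 0.557 -0.292  0.018] [ 0.588 -0.223  0.057] [ 0.57  -0.257  0.037]
[403. 162.] 174 [ 0.441 -0.279  0.019] [ 0.468 -0.21   0.057] [ 0.451 -0.247  0.037]
[238. 164.] 361 [0.795 0.081 0.018] [0.899 0.164 0.038] [0.845 0.126 0.029]
[314. 174.] 203 [ 0.59  -0.017  0.018] [0.628 0.035 0.077] [0.605 0.014 0.046]
[350. 187.] 482 [ 0.444 -0.03   0.018] [0.492 0.039 0.111] [0.461 0.01  0.069]
[203. 188.] 180 [0.802 0.253 0.019] [0.814 0.323 0.076] [0.807 0.291 0.036]
[277. 222.] 1733 [0.433 0.115 0.018] [0.622 0.347 0.059] [0.525 0.239 0.041]
```

View pics/c1.png

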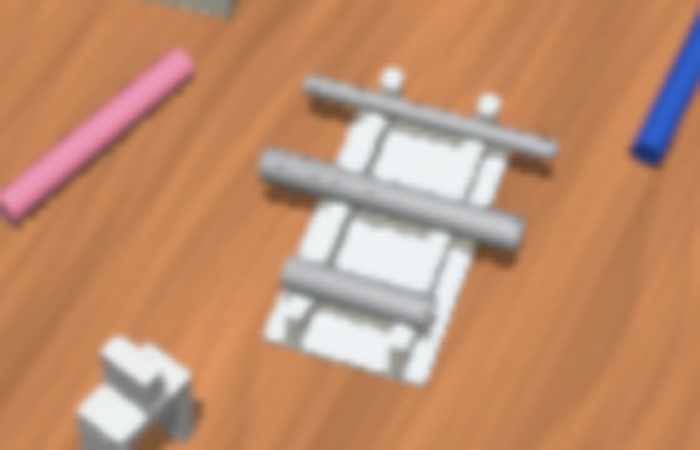

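View pics/c2.png

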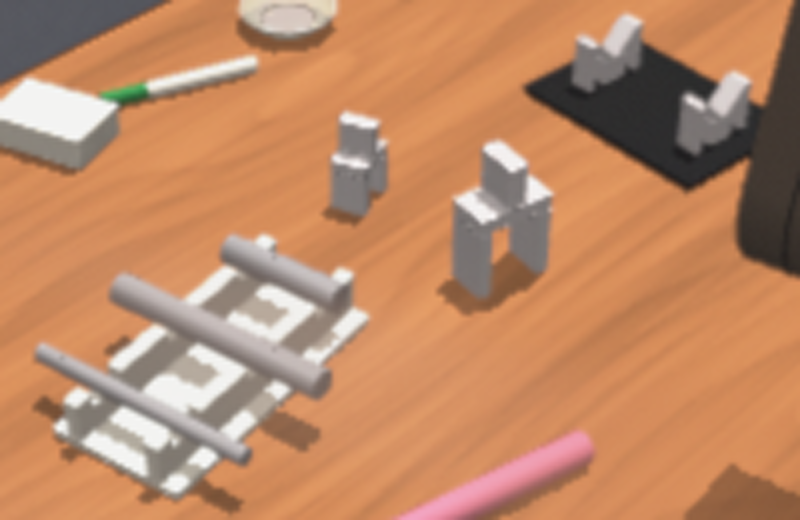

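Both crops agree: the middle bar, scene (338,184) and side (278,218), is thick and spans the full length past both rails, so it's the shaft. The short bar at (331,203) and the thin rod at (345,170) don't fit. The larger chock is at scene (287,228) and is about 110 mm high in depth. Now I'll fit poses.

Run:
```python
from h import *
A={}
for n in('scene','side'):
    C=cloud(n,np.load(f'pics/{n}0_d.npy')); im=np.load(f'pics/{n}0.npy').astype(int); A[n]=(C,im)
def rect(P): 
    (c,s,a)=cv2.minAreaRect(np.float32(P[:,:2]*1000)); return np.round(c,1),np.round(s,1),round(a,2)
for n,(C,im) in A.items():
    X,Y,Z=C[...,0],C[...,1],C[...,2]; g=(im.max(2)-im.min(2)<40)
    # shaft
    M=(g&(Z>.046)&(Z<.062)&(X>.40)&(X<.65)&(Y>.1)&(Y<.36)).astype(np.uint8)
    k,l,s,c=cv2.connectedComponentsWithStats(M)
    for i in range(1,k):
        if s[i,4]>30: P=C[l==i]; print(n,'bar',c[i].round(),s[i,4],rect(P),P[:,2].max().round(4))
    # chock tab top & bridge
    sel=g&(X>.43)&(X<.51)&(Y>-.05)&(Y<.05)
    for lo,hi in((.098,.12),(.066,.078),(.03,.12)):
        P=C[sel&(Z>lo)&(Z<hi)]; print(n,'chock',lo,len(P),rect(P),np.median(P[:,2]).round(4))
    # cradle plate black
    blk=(im.max(2)<50)&(X>.38)&(X<.66)&(Y>-.36)&(Y<-.16)&(Z<.02)
    k,l,s,c=cv2.connectedComponentsWithStats(blk.astype(np.uint8)); i=1+np.argmax(s[1:,4]);P=C[l==i]
    print(n,'plate',len(P),rect(P),np.median(P[:,2]).round(4))
    # Vs
    V=g&(Z>.02)&(Z<.065)&(X>.40)&(X<.64)&(Y>-.33)&(Y<-.18)
    for a,b in((.4,.5),(.52,.64)):
        P=C[V&(X>a)&(X<b)]; print(n,'V',len(P),rect(P)); P=P[P[:,2]>.048]; print('  tips',len(P),P.min(0).round(3),P.max(0).round(3))
```

```text
scene bar [338. 184.] 293 (array([530.9, 224.3]), array([179.8,  26.3]), 9.91) 0.0581
scene bar [332. 202.] 182 (array([547.1, 146.4]), array([99.5, 24.2]), 8.82) 0.0577
scene chock 0.098 77 (array([469.4,  -2.4]), array([17.3, 38.9]), 78.16) 0.1073
scene chock 0.066 147 (array([468. ,  -2.4]), array([64.5, 38.1]), 78.91) 0.0717
scene chock 0.03 358 (array([469.1,  -2.5]), array([66. , 39.5]), 78.04) 0.0723
scene plate 2071 (array([ 512.7, -257.1]), array([124. , 184.1]), 84.4) 0.0083
scene V 219 (array([ 453.7, -250.9]), array([61.5, 22.5]), 85.16)
  tips 71 [ 0.441 -0.281  0.048] [ 0.467 -0.22   0.057]
scene V 227 (array([ 572.7, -262.5]), array([61.5, 21.7]), 83.77)
  tips 73 [ 0.56  -0.293  0.048] [ 0.586 -0.231  0.059]
side bar [295. 202.] 173 (array([547.5, 152. ]), array([101.5,  22.1]), 9.39) 0.0568
side bar [280. 218.] 356 (array([531.3, 230.9]), array([182.5,  26.2]), 8.93) 0.0591
side chock 0.098 69 (array([466.9,   3.7]), array([19. , 35.5]), 76.25) 0.1069
side chock 0.066 141 (array([468.2,   3.6]), array([65.2, 38.9]), 79.56) 0.0718
side chock 0.03 425 (array([467.7,   2.3]), array([68.2, 39.3]), 78.79) 0.0707
side plate 708 (array([ 510.1, -248.8]), array([128.1, 184.4]), 84.74) 0.0076
side V 166 (array([ 454.3, -244.8]), array([68. , 24.7]), 85.68)
  tips 32 [ 0.443 -0.279  0.049] [ 0.466 -0.213  0.057]
side V 148 (array([ 571.9, -257.6]), array([67.9, 26.2]), 84.39)
  tips 31 [ 0.557 -0.292  0.048] [ 0.584 -0.226  0.057]
```

Poses, averaged over both views (they differ by about 6 mm in y):
- **Shaft:** (0.531, 0.228), heading 9.4°
- **Cradle:** (0.513, -0.254), heading -5.7°
- **Chock:** (0.468, 0.001), slot heading -11°

All heights and sizes match the given ones. I'll refine with the wrist camera on the way, going over the cradle first.

Emit:
{"op": "servo_tool", "data": {"series": "0 -0.028 -0.041 0 0 0 0.7; 0 -0.028 -0.041 0 0 0 0.7; 0 -0.028 -0.041 0 0 0 0.7; 0 -0.028 -0.041 0 0 0 0.7; 0 -0.028 -0.041 0 0 0 0.7"}}

```text
clock: 0.6
ee_pos: [0.3573, -0.4465, 0.2308]
tcp_rot: [[-0.0, 0.301, -0.954], [0.001, -0.954, -0.301], [-1.0, -0.001, 0.0]]
ft_force: [0.7, -0.1, 0.3]
grip_width: 0.698
```

Emit:
{"op": "servo_tool", "data": {"series": "0 -0.028 -0.041 0 0 0 0.7; 0 -0.028 -0.041 0 0 0 0.7; 0 -0.028 -0.041 0 0 0 0.7; 0 -0.028 -0.041 0 0 0 0.7; 0 -0.028 -0.041 0 0 0 0.7"}}

```text
clock: 1.1
ee_pos: [0.5106, -0.2512, 0.231]
tcp_rot: [[-0.0, 0.301, -0.954], [0.0, -0.954, -0.301], [-1.0, -0.0, 0.0]]
ft_force: [0.1, -1.4, 0.2]
grip_width: 0.7
```

Emit:
{"op": "servo_tool", "data": {"series": "0 0 0 0 0 0 0.7; 0 0 0 0 0 0 0.7"}}

```text
clock: 1.3
ee_pos: [0.5102, -0.2521, 0.2308]
tcp_rot: [[-0.001, 0.304, -0.953], [0.0, -0.953, -0.304], [-1.0, -0.0, 0.001]]
ft_force: [-0.6, -0.1, 0.7]
grip_width: 0.694
```

```bash
cat > look.py <<'E'
import sys
from h import *
o=robot.get_obs(); p,d=robot.snapshot('wrist'); n=sys.argv[1]
cv2.imwrite(f'pics/{n}.png',p[:,:,::-1]); np.savez(f'pics/{n}.npz',p=p,d=d,ee_pos=o['ee_pos'],tcp_rot=o['tcp_rot'])
print(o['clock'],o['ee_pos'].round(4),o['joints'].round(3),'head',np.degrees(np.arctan2(o['tcp_rot'][1,2],o['tcp_rot'][0,2])).round(2),o['tcp_rot'][:,0].round(4),o['grip_width'])
E
python3 look.py w1
```

```text
1.3 [ 0.5102 -0.2521  0.2308] [-6.370e-01  5.500e-02  1.841e+00 -1.000e-03  1.246e+00  6.250e-01] head -162.32 [-1.1e-03  2.0e-04 -1.0e+00] 0.694384168688624
```

View pics/w1.png

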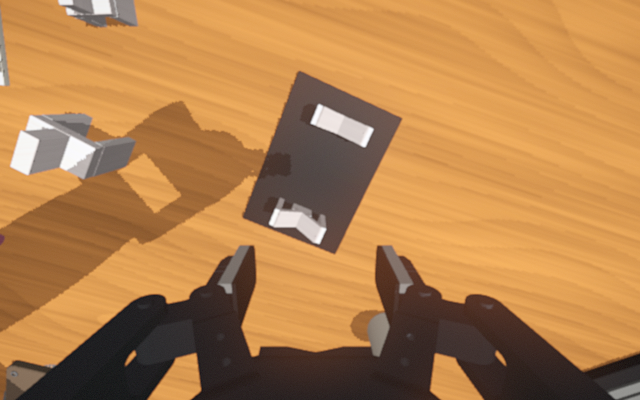

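The wrist picture shows the whole cradle plate, with corners near (298,71), (401,118), (335,252) and (244,215). Its V rests are at (341,124) and (298,221).

```bash
cat > crad.py <<'E'
import sys
from h import *
f=np.load(f'pics/{sys.argv[1]}.npz'); p=f['p'].astype(int); C=cloud('wrist',f['d'],f)
X,Y,Z=C[...,0],C[...,1],C[...,2]
print('tableZ',np.median(Z[(np.abs(Z)<.006)]))
roi=(X>.38)&(X<.66)&(Y>-.37)&(Y<-.15)&(p[...,0]-p[...,2]<60)
def rect(P): 
    (c,s,a)=cv2.minAreaRect(np.float32(P[:,:2]*1000)); return np.round(c,1),np.round(s,1),round(a,2)
M=(roi&(Z>.004)&(Z<.07)).astype(np.uint8)
M=cv2.morphologyEx(M,cv2.MORPH_OPEN,np.ones((3,3)))
k,l,s,c=cv2.connectedComponentsWithStats(M); i=1+np.argmax(s[1:,4]); P=C[l==i]; print('plate',len(P),rect(P),c[i])
cs,_=cv2.findContours((l==i).astype(np.uint8),0,1); r=cv2.boxPoints(cv2.minAreaRect(max(cs,key=cv2.contourArea)))
W=plane('wrist',r,.008,f); print('corners on plane',W.round(4).tolist(),W.mean(0).round(4),np.linalg.norm(W[1]-W[0]),np.linalg.norm(W[2]-W[1]))
for a,b in((.4,.5),(.52,.64)):
    Q=C[roi&(Z>.022)&(Z<.065)&(X>a)&(X<b)]; print('V',len(Q),rect(Q),'zmax',Q[:,2].max().round(4))
E
python3 crad.py w1
```

```text
tableZ -0.00014526847365753381
plate 16122 (array([ 512.4, -254.6]), array([128.3, 188.2]), 84.39) [319.3527478  163.00502419]
corners on plane [[0.4279, -0.1703, 0.008], [0.6119, -0.2004, 0.008], [0.6, -0.3272, 0.008], [0.4051, -0.3145, 0.008]] [ 0.5112 -0.2531  0.008 ] 0.1864604820631842 0.127360979798929
V 1099 (array([ 452.7, -249.6]), array([61.2, 20.7]), 84.35) zmax 0.0554
V 1166 (array([ 571.8, -261.2]), array([61.1, 20. ]), 84.46) zmax 0.0549
```

Emit:
{"op": "servo_tool", "data": {"series": "0 -0.045 -0.0166 0 0 0 0.7; 0 -0.045 -0.0166 0 0 0 0.7; 0 -0.045 -0.0166 0 0 0 0.7; 0 -0.045 -0.0166 0 0 0 0.7; 0 -0.045 -0.0166 0 0 0 0.7"}}

```text
clock: 1.85
ee_pos: [0.5209, -0.0139, 0.2313]
tcp_rot: [[0.0, 0.298, -0.955], [-0.0, -0.955, -0.298], [-1.0, 0.0, -0.0]]
ft_force: [0.7, -0.0, 0.1]
grip_width: 0.7
```

Emit:
{"op": "servo_tool", "data": {"series": "0 -0.045 -0.0166 0 0 0 0.7; 0 -0.045 -0.0166 0 0 0 0.7; 0 -0.045 -0.0166 0 0 0 0.7; 0 -0.045 -0.0166 0 0 0 0.7; 0 -0.045 -0.0166 0 0 0 0.7"}}

```text
clock: 2.35
ee_pos: [0.5332, 0.2257, 0.2313]
tcp_rot: [[0.0, 0.298, -0.955], [-0.0, -0.955, -0.298], [-1.0, 0.001, -0.0]]
ft_force: [-0.2, 0.3, -0.1]
grip_width: 0.7
```

Emit:
{"op": "servo_tool", "data": {"series": "0 0 0 1 0 0 0.7; 0 0 0 0 0 0 0.7; 0 0 0 0 0 0 0.7"}}

```text
clock: 2.65
ee_pos: [0.5331, 0.2243, 0.231]
tcp_rot: [[-0.001, 0.166, -0.986], [-0.001, -0.986, -0.166], [-1.0, 0.0, 0.001]]
ft_force: [-0.3, -0.5, -0.6]
grip_width: 0.7
```

```bash
python3 look.py w2
cat > sh.py <<'E'
import sys
from h import *
f=np.load(f'pics/{sys.argv[1]}.npz'); p=f['p'].astype(int); C=cloud('wrist',f['d'],f)
X,Y,Z=C[...,0],C[...,1],C[...,2]
M=((Z>.046)&(Z<.062)&(X>.40)&(X<.66)&(Y>.08)&(Y<.36)&(p.max(2)-p.min(2)<50)).astype(np.uint8)
k,l,s,c=cv2.connectedComponentsWithStats(M)
for i in range(1,k):
    if s[i,4]>100:
        P=C[l==i]; print(c[i].round(),s[i,4],cv2.minAreaRect(np.float32(P[:,:2]*1000)),P[:,2].max().round(4))
E
python3 sh.py w2
```

```text
2.65 [0.5331 0.2243 0.231 ] [ 0.223  0.076  1.819 -0.     1.248  1.627] head -170.45 [-5.e-04 -5.e-04 -1.e+00] 0.6995242455428209
[312. 172.] 3206 ((530.5684204101562, 227.3255615234375), (179.47451782226562, 22.19121742248535), 8.948854446411133) 0.0556
[385. 176.] 1794 ((546.3160400390625, 149.0685577392578), (99.00509643554688, 22.24425506591797), 9.278179168701172) 0.0555
```

View pics/w2.png

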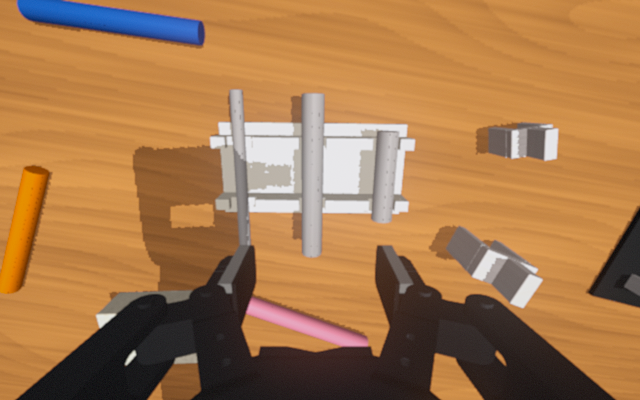

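The wrist view has the shaft at (312,172), 179 × 22 mm, centred at (0.5306, 0.2273) and heading 9°, so it agrees with the other views. Going down.

Emit:
{"op": "servo_tool", "data": {"series": "0 -0.0034 0.002 0.05 0 0 0.7; 0.05 0 0 0 0 0 0.7; 0.05 0 0 0 0 0 0.7; 0.03 0 0 0 0 0 0.7; 0.03 0 0 0 0 0 0.7"}}

```text
clock: 3.2
ee_pos: [0.5296, 0.2278, 0.0695]
tcp_rot: [[-0.001, 0.158, -0.987], [-0.0, -0.987, -0.158], [-1.0, 0.0, 0.001]]
ft_force: [0.4, 0.1, 1.0]
grip_width: 0.695
```

Emit:
{"op": "servo_tool", "data": {"series": "0.02 0 0 0 0 0 0.7; 0.02 0 0 0 0 0 0.7; 0.01 0 0 0 0 0 0.7; 0 0 0 0 0 0 0.7; 0 0 0 0 0 0 0.7"}}

```text
clock: 3.7
ee_pos: [0.5308, 0.2287, 0.0221]
tcp_rot: [[0.001, 0.158, -0.987], [0.0, -0.987, -0.158], [-1.0, -0.0, -0.001]]
ft_force: [-0.3, -0.8, 1.0]
grip_width: 0.7
```

```bash
python3 look.py w3
```

```text
3.7 [0.5308 0.2287 0.0221] [0.231 0.337 1.94  0.    0.864 1.643] head -170.9 [ 1.1e-03  3.0e-04 -1.0e+00] 0.7000403016508338
```

View pics/w3.png

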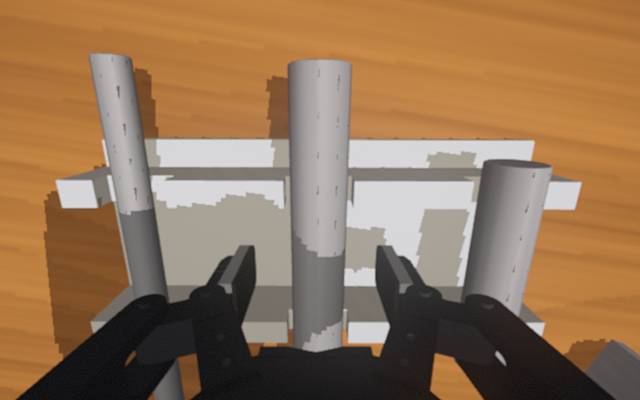

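The shaft at column 318 sits midway between the pads (238 and 392), which are clear of both neighbours and between the rails. Closing.

Emit:
{"op": "servo_tool", "data": {"series": "0 0 0 0 0 0 0; 0 0 0 0 0 0 0; 0 0 0 0 0 0 0; 0 0 0 0 0 0 0; 0 0 0 0 0 0 0"}}

```text
clock: 4.25
ee_pos: [0.5311, 0.2289, 0.0226]
tcp_rot: [[0.002, 0.159, -0.987], [-0.0, -0.987, -0.159], [-1.0, 0.0, -0.002]]
ft_force: [-1.5, -2.7, 6.0]
grip_width: 0.261
```

Emit:
{"op": "servo_tool", "data": {"series": "0 0 0 0 0 0 0; 0 0 0 0 0 0 0; 0 0 0 0 0 0 0; -0.01 0 0 0 0 0 0; -0.01 0 0 0 0 0 0"}}

```text
clock: 4.75
ee_pos: [0.5279, 0.2285, 0.0396]
tcp_rot: [[-0.005, 0.158, -0.987], [-0.001, -0.987, -0.158], [-1.0, -0.0, 0.005]]
ft_force: [0.3, -0.2, -7.4]
grip_width: 0.258
```

Gripped: width is about 22 mm and the force -7.4 N, which is the shaft's weight. Lifting.

Emit:
{"op": "servo_tool", "data": {"series": "-0.03 0 0 0 0 0 0; -0.035 0 0 0 0 0 0; -0.035 0 0 0 0 0 0; -0.035 0 0 0 0 0 0; -0.035 0 0 0 0 0 0"}}

```text
clock: 5.25
ee_pos: [0.5287, 0.2288, 0.2113]
tcp_rot: [[-0.003, 0.159, -0.987], [-0.0, -0.987, -0.159], [-1.0, -0.0, 0.003]]
ft_force: [0.3, 0.0, -7.0]
grip_width: 0.261
```

Emit:
{"op": "servo_tool", "data": {"series": "-0.01 0 0 0 0 0 0; 0 0 0 0 0 0 0; 0 0 0 0 0 0 0"}}

```text
clock: 5.55
ee_pos: [0.5286, 0.2286, 0.2185]
tcp_rot: [[-0.005, 0.159, -0.987], [-0.001, -0.987, -0.159], [-1.0, 0.0, 0.005]]
ft_force: [-0.1, 0.5, -8.2]
grip_width: 0.26
```

```bash
python3 look.py w4
```

```text
5.55 [0.5286 0.2286 0.2185] [0.232 0.083 1.835 0.    1.229 1.644] head -170.88 [-0.0046 -0.001  -1.    ] 0.25981760047779695
```

View pics/w4.png

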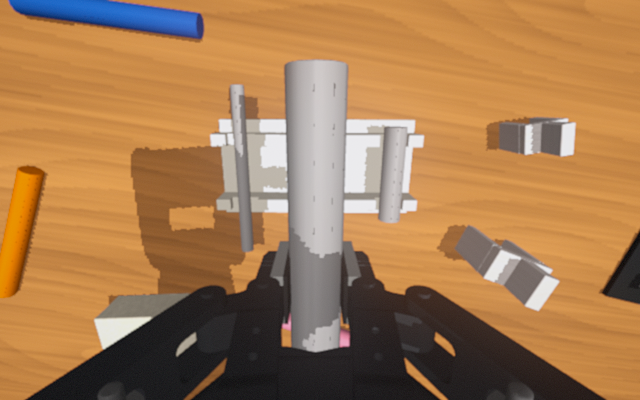

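The shaft is held level between the pads at (316,200). I'll measure it in the tool frame, and the chock from the same picture.

```bash
cat > ch.py <<'E'
import sys
from h import *
f=np.load(f'pics/{sys.argv[1]}.npz'); p=f['p'].astype(int); C=cloud('wrist',f['d'],f)
X,Y,Z=C[...,0],C[...,1],C[...,2]; g=(p.max(2)-p.min(2)<50)&(X>.42)&(X<.52)&(Y>-.06)&(Y<.06)
for lo,hi in((.1,.115),(.066,.078),(.03,.115)):
    P=C[g&(Z>lo)&(Z<hi)]; print(lo,len(P),cv2.minAreaRect(np.float32(P[:,:2]*1000)),np.median(P[:,2]))
E
python3 ch.py w4
python3 - <<'E'
from h import *
f=np.load('pics/w4.npz'); C=cloud('wrist',f['d'],f); p=f['p'].astype(int)
T=(C-f['ee_pos'])@f['tcp_rot']  # tool coords
M=(np.abs(T[...,1])<.015)&(T[...,0]>-.06)&(T[...,0]<.0)&(p.max(2)>80)&(f['d']>0)
P=T[M]; print(len(P),P.min(0).round(4),P.max(0).round(4))
for a in np.arange(-.095,.0,.015):
    Q=P[(P[:,2]>a)&(P[:,2]<a+.015)]
    if len(Q)>20: print(round(a,3),len(Q),'top x',np.percentile(Q[:,0],5).round(4),'ymid',((Q[:,1].min()+Q[:,1].max())/2).round(4))
E
```

```text
0.1 792 ((467.9679870605469, -0.15102386474609375), (18.322851181030273, 35.92729187011719), 77.83213806152344) 0.10743506713118717
0.066 1084 ((467.9505310058594, 0.7623481750488281), (64.1629867553711, 36.43448257446289), 77.6117935180664) 0.07174693235176127
0.03 3436 ((467.9729309082031, 0.6630516052246094), (64.34575653076172, 36.52342987060547), 77.60774230957031) 0.07260209907173551
16752 [-0.0536 -0.015  -0.0893] [-0.0039  0.015   0.0386]
-0.095 1764 top x -0.0312 ymid 0.0001
-0.08 2702 top x -0.0312 ymid 0.0
-0.065 2400 top x -0.0311 ymid 0.0
-0.05 2141 top x -0.0311 ymid -0.0
-0.035 1925 top x -0.0312 ymid -0.0001
-0.02 2200 top x -0.0364 ymid 0.0
-0.005 1562 top x -0.0317 ymid -0.0002
```

Shaft axis is 19 mm above the TCP, level, and centred to within 1 mm. The chock is at (0.468, 0.0005), slot heading -12.3°. Carrying the shaft to the cradle.

Emit:
{"op": "servo_tool", "data": {"series": "0 0.02 0.004 0 0 0 0; 0 0.04 0.008 0 0 0 0; 0 0.04 0.008 0 0 0 0; 0 0.04 0.008 0 0 0 0; 0 0.04 0.008 0 0 0 0"}}

```text
clock: 6.1
ee_pos: [0.5215, 0.0442, 0.2182]
tcp_rot: [[-0.005, 0.159, -0.987], [0.001, -0.987, -0.159], [-1.0, -0.001, 0.005]]
ft_force: [0.9, -0.3, -7.1]
grip_width: 0.259
```

Emit:
{"op": "servo_tool", "data": {"series": "0 0.04 0.008 0 0 0 0; 0 0.04 0.008 0 0 0 0; 0 0.04 0.008 0 0 0 0; 0 0.04 0.008 0 0 0 0; 0 0.04 0.008 0 0 0 0"}}

```text
clock: 6.6
ee_pos: [0.5138, -0.1593, 0.2182]
tcp_rot: [[-0.004, 0.158, -0.987], [0.003, -0.987, -0.158], [-1.0, -0.003, 0.004]]
ft_force: [-0.0, 0.1, -6.9]
grip_width: 0.26
```

Emit:
{"op": "servo_tool", "data": {"series": "0 0.04 0.008 0 0 0 0; 0 0.04 0.008 0 0 0 0; 0 0.0147 0.001 0.46 0 0 0; 0 0 0 0.46 0 0 0; 0 0 0 0.46 0 0 0"}}

```text
clock: 7.1
ee_pos: [0.5122, -0.2546, 0.2177]
tcp_rot: [[-0.005, -0.038, -0.999], [0.004, -0.999, 0.038], [-1.0, -0.004, 0.005]]
ft_force: [-0.3, -0.1, -7.5]
grip_width: 0.265
```

Emit:
{"op": "servo_tool", "data": {"series": "0 0 0 0.46 0 0 0; 0 0 0 0 0 0 0; 0 0 0 0 0 0 0"}}

```text
clock: 7.4
ee_pos: [0.5128, -0.2539, 0.2191]
tcp_rot: [[-0.003, -0.096, -0.995], [0.002, -0.995, 0.096], [-1.0, -0.002, 0.003]]
ft_force: [-0.3, 0.7, -7.0]
grip_width: 0.261
```

```bash
python3 look.py w5; python3 crad.py w5
```

```text
7.4 [ 0.5128 -0.2539  0.2191] [-0.637  0.074  1.843  0.     1.228  1.03 ] head 174.48 [-0.0031  0.0024 -1.    ] 0.26148042177873615
tableZ -0.00018369831912729007
plate 3982 (array([ 507.8, -301.6]), array([ 34.8, 186.3]), 84.6) [358.43169262 163.91034656]
corners on plane [[0.4179, -0.2774, 0.008], [0.6029, -0.2979, 0.008], [0.5988, -0.3275, 0.008], [0.413, -0.3118, 0.008]] [ 0.5081 -0.3037  0.008 ] 0.18605161557192562 0.0299251320262782
V 17 (array([ 451.6, -279.6]), array([ 0.9, 15.8]), 85.87) zmax 0.0529
V 39 (array([ 568.7, -290.7]), array([ 1.2, 19.9]), 86.07) zmax 0.0542
```

View pics/w5.png

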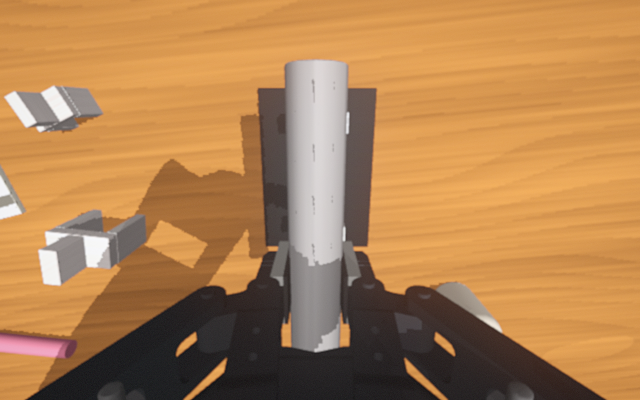

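The shaft lies over the plate, parallel to it and centred (column 316 against plate edges 262 and 373). Lowering.

Emit:
{"op": "servo_tool", "data": {"series": "0.03 0.001 0 0 0 0 0; 0.04 0 0 0 0 0 0; 0.04 0 0 0 0 0 0; 0.03 0 0 0 0 0 0; 0.02 0 0 0 0 0 0"}}

```text
clock: 7.95
ee_pos: [0.5118, -0.2542, 0.0578]
tcp_rot: [[-0.004, -0.096, -0.995], [0.003, -0.995, 0.096], [-1.0, -0.003, 0.005]]
ft_force: [-0.6, 0.7, -6.4]
grip_width: 0.261
```

Emit:
{"op": "servo_tool", "data": {"series": "0.015 0 0 0 0 0 0; 0.008 0 0 0 0 0 0; 0 0 0 0 0 0 0; 0 0 0 0 0 0 0"}}

```text
clock: 8.35
ee_pos: [0.5144, -0.2561, 0.0395]
tcp_rot: [[0.002, -0.097, -0.995], [-0.001, -0.995, 0.097], [-1.0, 0.001, -0.002]]
ft_force: [0.4, -0.4, -6.4]
grip_width: 0.258
```

Emit:
{"op": "servo_tool", "data": {"series": "0.003 0 0 0 0 0 0; 0.002 0 0 0 0 0 0; 0.001 0 0 0 0 0 0; 0 0 0 0 0 0 0"}}

```text
clock: 8.75
ee_pos: [0.5135, -0.2555, 0.0323]
tcp_rot: [[-0.0, -0.098, -0.995], [0.0, -0.995, 0.098], [-1.0, -0.0, 0.0]]
ft_force: [-0.0, -0.6, -6.6]
grip_width: 0.261
```

```bash
python3 look.py w6
```

```text
8.75 [ 0.5135 -0.2555  0.0323] [-0.639  0.312  1.948  0.     0.881  1.03 ] head 174.4 [-1.e-04  1.e-04 -1.e+00] 0.2610227458123466
```

View pics/w6.png

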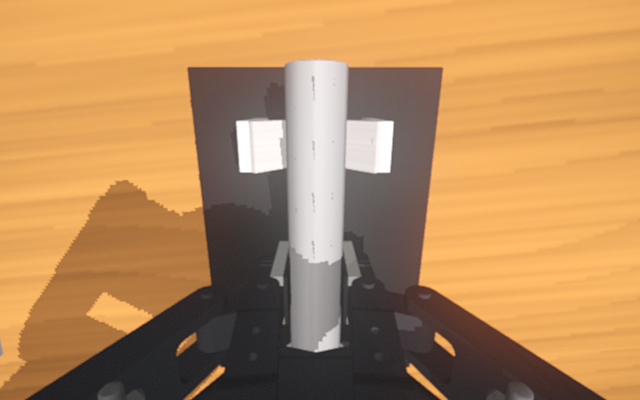

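The far V straddles the shaft symmetrically (240–287 and 346–392). About 4.5 mm to go.

Emit:
{"op": "servo_tool", "data": {"series": "0.002 0 0 0 0 0 0; 0.001 0 0 0 0 0 0; 0.001 0 0 0 0 0 0; 0 0 0 0 0 0 0; 0 0 0 0 0 0 0"}}

```text
clock: 9.3
ee_pos: [0.5135, -0.2555, 0.0283]
tcp_rot: [[-0.0, -0.098, -0.995], [0.0, -0.995, 0.098], [-1.0, -0.0, 0.0]]
ft_force: [0.1, -0.2, -6.9]
grip_width: 0.26
```

Emit:
{"op": "servo_tool", "data": {"series": "0.001 0 0 0 0 0 0; 0 0 0 0 0 0 0; 0 0 0 0 0 0 0"}}

```text
clock: 9.6
ee_pos: [0.5137, -0.2554, 0.0279]
tcp_rot: [[0.0, -0.098, -0.995], [0.0, -0.995, 0.098], [-1.0, -0.0, -0.0]]
ft_force: [-1.9, 2.5, -1.1]
grip_width: 0.258
```

The force is rising to zero, so the shaft is on its seat. Releasing.

Emit:
{"op": "servo_tool", "data": {"series": "0.0005 0 0 0 0 0 0; 0 0 0 0 0 0 0.3; 0 0 0 0 0 0 0.4; 0 0 0 0 0 0 0.5; 0 0 0 0 0 0 0.6"}}

```text
clock: 10.1
ee_pos: [0.5142, -0.2562, 0.0274]
tcp_rot: [[0.002, -0.098, -0.995], [-0.001, -0.995, 0.098], [-1.0, 0.001, -0.002]]
ft_force: [0.4, -0.0, -1.1]
grip_width: 0.597
```

Emit:
{"op": "servo_tool", "data": {"series": "0 0 0 0 0 0 0.7; 0 0 0 0 0 0 0.7; 0 0 0 0 0 0 0.7; 0 0 0 0 0 0 0.7"}}

```text
clock: 10.5
ee_pos: [0.5135, -0.2555, 0.0268]
tcp_rot: [[-0.0, -0.098, -0.995], [0.0, -0.995, 0.098], [-1.0, -0.0, 0.0]]
ft_force: [-0.6, 1.0, 0.2]
grip_width: 0.701
```

Emit:
{"op": "servo_tool", "data": {"series": "-0.02 0 0 0 0 0 0.7; -0.04 0 0 0 0 0 0.7; -0.05 0 0 0 0 0 0.7; -0.05 0 0 0 0 0 0.7; -0.04 0 0 0 0 0 0.7"}}

```text
clock: 11.0
ee_pos: [0.514, -0.2558, 0.2303]
tcp_rot: [[0.003, -0.098, -0.995], [-0.002, -0.995, 0.098], [-1.0, 0.002, -0.003]]
ft_force: [-0.2, -1.0, 1.0]
grip_width: 0.703
```

Emit:
{"op": "servo_tool", "data": {"series": "-0.01 0 0 0 0 0 0.7; 0 0 0 0 0 0 0.7; 0 0 0 0 0 0 0.7"}}

```text
clock: 11.3
ee_pos: [0.5128, -0.255, 0.2349]
tcp_rot: [[-0.002, -0.098, -0.995], [0.002, -0.995, 0.098], [-1.0, -0.001, 0.002]]
ft_force: [-0.2, -0.2, 0.3]
grip_width: 0.704
```

```bash
python3 look.py w7
cat > seat.py <<'E'
import sys
from h import *
f=np.load(f'pics/{sys.argv[1]}.npz'); p=f['p'].astype(int); C=cloud('wrist',f['d'],f)
X,Y,Z=C[...,0],C[...,1],C[...,2]
a=np.radians(-5.6); L=(C[...,:2]-[.5123,-.255])@np.array([[np.cos(a),-np.sin(a)],[np.sin(a),np.cos(a)]])
M=(Z>.049)&(Z<.066)&(np.abs(L[...,1])<.016)&(np.abs(L[...,0])<.13)&(f['d']>0)
P=np.c_[L,Z][M]; r=cv2.minAreaRect(np.float32(P[:,:2]*1000)); print('cradle frame mm',r,'top z',np.percentile(P[:,2],98))
E
python3 seat.py w7; python3 ch.py w7
```

```text
11.3 [ 0.5128 -0.255   0.2349] [-0.639  0.061  1.827  0.     1.256  1.03 ] head 174.4 [-0.0023  0.0017 -1.    ] 0.703742348088967
0.1 766 ((467.5516357421875, -0.9988517761230469), (17.673288345336914, 37.231815338134766), 76.69917297363281) 0.10728187657121038
0.066 1196 ((467.6671142578125, -0.8195533752441406), (65.47994995117188, 36.5733757019043), 78.08306884765625) 0.07157482684030189
0.03 3563 ((467.5984191894531, -0.8209075927734375), (65.5377426147461, 37.161094665527344), 77.91263580322266) 0.07205484624820252Traceback (most recent call last):
  File "seat.py", line 7, in <module>
    P=np.c_[L,Z][M]; r=cv2.minAreaRect(np.float32(P[:,:2]*1000)); print('cradle frame mm',r,'top z',np.percentile(P[:,2],98))
      ~~~~~^^^^^
    res = self.concatenate(tuple(objs), axis=axis)
ValueError: all the input arrays must have same number of dimensions, but the array at index 0 has 3 dimension(s) and the array at index 1 has 2 dimension(s)
```

View pics/w7.png

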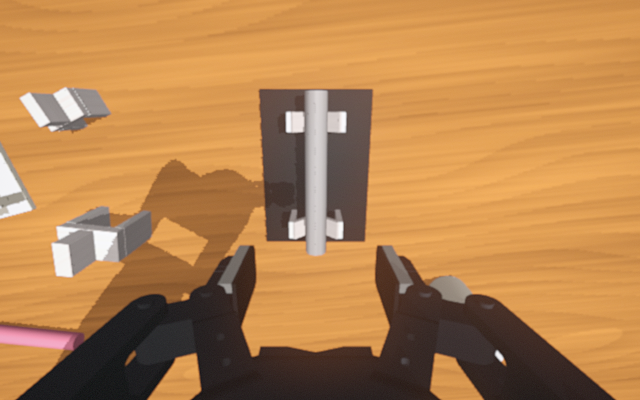

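Emit:
{"op": "servo_tool", "data": {"series": "0 -0.0415 0.0117 0 0 0 0.7; 0 -0.0415 0.0117 0 0 0 0.7; 0 -0.0415 0.0117 0 0 0 0.7; 0 -0.0415 0.0117 0 0 0 0.7; 0 -0.0415 0.0117 0 0 0 0.7"}}

```text
clock: 11.85
ee_pos: [0.4738, -0.0415, 0.2339]
tcp_rot: [[-0.005, -0.098, -0.995], [0.002, -0.995, 0.098], [-1.0, -0.001, 0.005]]
ft_force: [0.9, 0.5, 0.1]
grip_width: 0.701
```

Emit:
{"op": "servo_tool", "data": {"series": "0 -0.0415 0.0117 0 0 0 0.7; 0 0 0 0.8 0 0 0.7; 0 0 0 0 0 0 0.7; 0 0 0 0 0 0 0.7"}}

```text
clock: 12.25
ee_pos: [0.4673, -0.0009, 0.2351]
tcp_rot: [[-0.003, -0.206, -0.979], [0.001, -0.979, 0.206], [-1.0, 0.0, 0.003]]
ft_force: [-0.6, 0.0, 0.4]
grip_width: 0.698
```

```bash
sed -i 's/np.c_\[L,Z\]/np.dstack([L,Z])/' seat.py; python3 seat.py w7; python3 look.py w8;  python3 ch.py w8
```

```text
cradle frame mm ((0.5009918212890625, -0.3049192428588867), (23.3035888671875, 180.16409301757812), 89.94861602783203) top z 0.05944557631451527
12.25 [ 0.4673 -0.0009  0.2351] [-0.219 -0.188  2.063 -0.     1.27   1.559] head 168.12 [-3.1e-03  5.0e-04 -1.0e+00] 0.6979720741037478
0.1 689 ((468.02557373046875, -0.3376131057739258), (15.812129974365234, 35.28595733642578), 77.83541107177734) 0.10775829150736826
0.066 1569 ((467.9214172363281, -0.357452392578125), (63.86192321777344, 35.451316833496094), 77.8931884765625) 0.07180883638706548
0.03 2487 ((467.9051513671875, -0.365478515625), (63.78239059448242, 35.58774185180664), 77.71673583984375) 0.07217160576288018
```

View pics/w8.png

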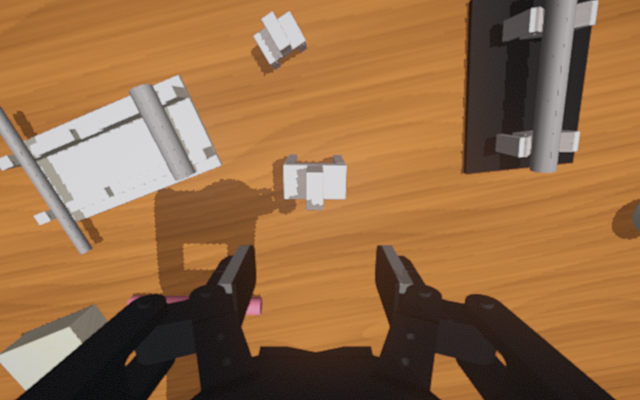

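The shaft seats within 0.5 mm of the cradle's centre, with its top at 59.4 mm. The chock candidates are (315,180), 64 × 36 mm and 108 mm high, and the smaller one at (280,40). The first is the larger chock, and its tab is midway between the pads. Descending on it.

Emit:
{"op": "servo_tool", "data": {"series": "0.03 -0.0005 -0.0005 0 0 0 0.7; 0.04 0 0 0 0 0 0.7; 0.03 0 0 0 0 0 0.7; 0.02 0 0 0 0 0 0.7; 0.02 0 0 0 0 0 0.7"}}

```text
clock: 12.8
ee_pos: [0.468, -0.0014, 0.0949]
tcp_rot: [[-0.002, -0.209, -0.978], [0.0, -0.978, 0.209], [-1.0, 0.0, 0.002]]
ft_force: [0.4, 0.2, -0.3]
grip_width: 0.699
```

Emit:
{"op": "servo_tool", "data": {"series": "0.01 0 0 0 0 0 0.7; 0.006 0 0 0 0 0 0.7; 0 0 0 0 0 0 0.7; 0 0 0 0 0 0 0.7"}}

```text
clock: 13.2
ee_pos: [0.4693, -0.0008, 0.0816]
tcp_rot: [[0.001, -0.208, -0.978], [-0.0, -0.978, 0.208], [-1.0, 0.0, -0.001]]
ft_force: [0.6, 0.6, -0.2]
grip_width: 0.7
```

```bash
python3 look.py w9
```

```text
13.2 [ 0.4693 -0.0008  0.0816] [-0.218  0.014  2.183  0.     0.943  1.562] head 168.0 [ 1.4e-03 -3.0e-04 -1.0e+00] 0.6997110766431435
```

View pics/w9.png

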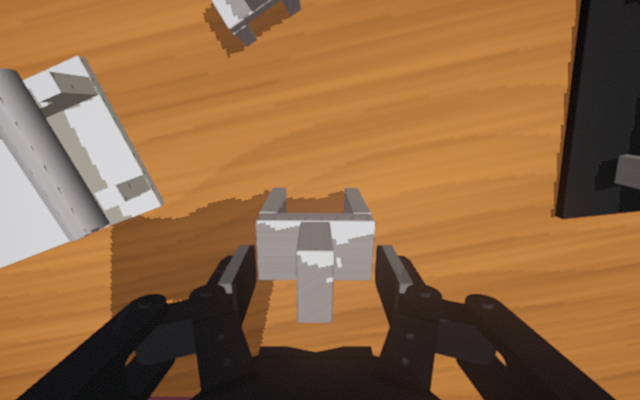

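The tab at (315,285) is central between the pads, above the bridge. I'll go 4 mm lower and close.

Emit:
{"op": "servo_tool", "data": {"series": "0.004 0 0 0 0 0 0.6; 0 0 0 0 0 0 0.3; 0 0 0 0 0 0 0; 0 0 0 0 0 0 0; 0 0 0 0 0 0 0"}}

```text
clock: 13.75
ee_pos: [0.4689, -0.0005, 0.0772]
tcp_rot: [[0.001, -0.208, -0.978], [-0.0, -0.978, 0.208], [-1.0, -0.0, -0.001]]
ft_force: [0.4, 0.6, 0.4]
grip_width: 0.175
```

Emit:
{"op": "servo_tool", "data": {"series": "0 0 0 0 0 0 0; 0 0 0 0 0 0 0; 0 0 0 0 0 0 0; 0 0 0 0 0 0 0"}}

```text
clock: 14.15
ee_pos: [0.4689, -0.0005, 0.0772]
tcp_rot: [[0.001, -0.208, -0.978], [-0.0, -0.978, 0.208], [-1.0, -0.0, -0.001]]
ft_force: [1.1, 0.9, 3.0]
grip_width: 0.179
```

Emit:
{"op": "servo_tool", "data": {"series": "-0.005 0 0 0 0 0 0; -0.01 0 0 0 0 0 0; -0.02 0 0 0 0 0 0; -0.03 0 0 0 0 0 0; -0.04 0 0 0 0 0 0"}}

```text
clock: 14.65
ee_pos: [0.4663, -0.0001, 0.1807]
tcp_rot: [[-0.006, -0.208, -0.978], [0.001, -0.978, 0.208], [-1.0, 0.0, 0.006]]
ft_force: [0.2, -0.8, -3.0]
grip_width: 0.174
```

Emit:
{"op": "servo_tool", "data": {"series": "-0.04 0 0 0 0 0 0; 0 0 0 0 0 0 0; 0 0 0 0 0 0 0"}}

```text
clock: 14.95
ee_pos: [0.4685, -0.0005, 0.2226]
tcp_rot: [[0.001, -0.208, -0.978], [-0.0, -0.978, 0.208], [-1.0, 0.0, -0.001]]
ft_force: [0.7, -0.1, -3.9]
grip_width: 0.177
```

```bash
python3 look.py w10
```

```text
14.95 [ 0.4685 -0.0005  0.2226] [-0.218 -0.177  2.077 -0.     1.24   1.562] head 168.0 [ 1.4e-03 -4.0e-04 -1.0e+00] 0.17691800496883758
```

View pics/w10.png

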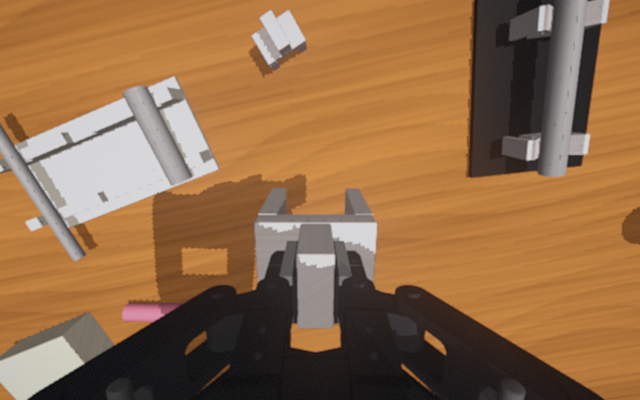

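The chock is held upright and centred by the tab (width 15 mm, force -3.9 N). Carrying it over the cradle.

Emit:
{"op": "servo_tool", "data": {"series": "0 0.02 -0.008 0 0 0 0; 0 0.031 -0.0125 0 0 0 0; 0 0.031 -0.0125 0 0 0 0; 0 0.031 -0.0125 0 0 0 0; 0 0.031 -0.0125 0 0 0 0"}}

```text
clock: 15.5
ee_pos: [0.4938, -0.1539, 0.2186]
tcp_rot: [[-0.005, -0.208, -0.978], [0.003, -0.978, 0.208], [-1.0, -0.002, 0.006]]
ft_force: [0.6, 0.6, -2.6]
grip_width: 0.177
```

Emit:
{"op": "servo_tool", "data": {"series": "0 0.031 -0.0125 0 0 0 0; 0 0.031 -0.0125 0 0 0 0; 0 0.034 -0.013 0 0 0 0; 0 0 0 -0.4 0 0 0; 0 0 0 -0.4 0 0 0"}}

```text
clock: 16.0
ee_pos: [0.511, -0.2555, 0.218]
tcp_rot: [[-0.006, -0.097, -0.995], [0.004, -0.995, 0.097], [-1.0, -0.004, 0.006]]
ft_force: [0.4, 0.5, -2.6]
grip_width: 0.175
```

Emit:
{"op": "servo_tool", "data": {"series": "0 0 0 0 0 0 0; 0 0 0 0 0 0 0"}}

```text
clock: 16.2
ee_pos: [0.5116, -0.2545, 0.2195]
tcp_rot: [[-0.003, -0.099, -0.995], [0.002, -0.995, 0.099], [-1.0, -0.002, 0.004]]
ft_force: [0.5, -0.0, -2.4]
grip_width: 0.174
```

```bash
python3 look.py w11
```

```text
16.2 [ 0.5116 -0.2545  0.2195] [-0.639  0.072  1.845 -0.     1.229  1.031] head 174.34 [-0.0035  0.0025 -1.    ] 0.17412735756942585
```

View pics/w11.png

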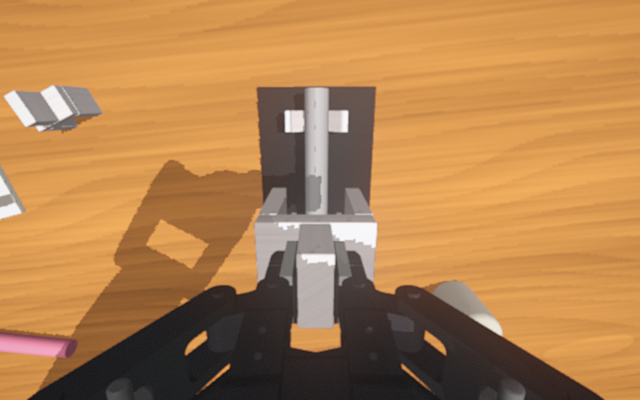

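The shaft at (316,150) is centred between the chock's legs (277 and 357). Lowering.

Emit:
{"op": "servo_tool", "data": {"series": "0.03 0.0005 0 0 0 0 0; 0.03 0 0 0 0 0 0; 0.025 0 0 0 0 0 0; 0.02 0 0 0 0 0 0; 0.015 0 0 0 0 0 0"}}

```text
clock: 16.75
ee_pos: [0.5117, -0.2547, 0.0997]
tcp_rot: [[-0.002, -0.098, -0.995], [0.002, -0.995, 0.098], [-1.0, -0.001, 0.002]]
ft_force: [-0.1, -0.2, -3.2]
grip_width: 0.177
```

Emit:
{"op": "servo_tool", "data": {"series": "0.005 0 0 0 0 0 0; 0.001 0 0 0 0 0 0; 0 0 0 0 0 0 0; 0 0 0 0 0 0 0"}}

```text
clock: 17.15
ee_pos: [0.5134, -0.2563, 0.0973]
tcp_rot: [[0.002, -0.098, -0.995], [-0.002, -0.995, 0.098], [-1.0, 0.001, -0.002]]
ft_force: [0.3, -0.7, -3.2]
grip_width: 0.179
```

```bash
python3 look.py w12
```

```text
17.15 [ 0.5134 -0.2563  0.0973] [-0.64   0.213  1.929 -0.     0.997  1.029] head 174.4 [ 0.0022 -0.0016 -1.    ] 0.17933374087525752
```

View pics/w12.png

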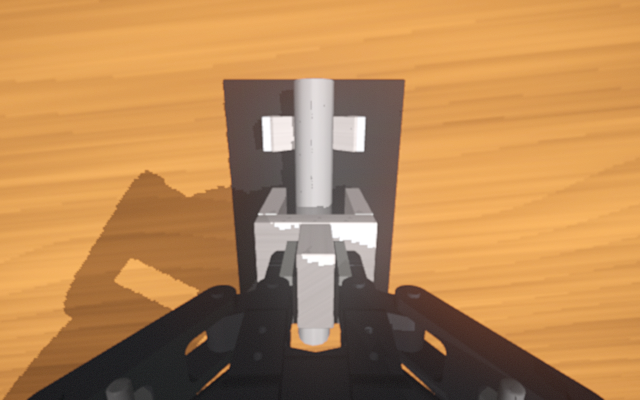

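The chock is astride the shaft, with about 12 mm to go.

Emit:
{"op": "servo_tool", "data": {"series": "0.004 0 0 0 0 0 0; 0.003 0 0 0 0 0 0; 0.002 0 0 0 0 0 0; 0.001 0 0 0 0 0 0; 0 0 0 0 0 0 0"}}

```text
clock: 17.7
ee_pos: [0.5123, -0.2556, 0.0855]
tcp_rot: [[-0.001, -0.098, -0.995], [0.0, -0.995, 0.098], [-1.0, -0.0, 0.001]]
ft_force: [-0.2, 0.2, -2.5]
grip_width: 0.173
```

Emit:
{"op": "servo_tool", "data": {"series": "0.001 0 0 0 0 0 0; 0.0005 0 0 0 0 0 0; 0 0 0 0 0 0 0; 0 0 0 0 0 0 0"}}

```text
clock: 18.1
ee_pos: [0.5128, -0.2558, 0.0852]
tcp_rot: [[0.0, -0.097, -0.995], [-0.0, -0.995, 0.097], [-1.0, 0.0, -0.0]]
ft_force: [-1.7, 0.0, 3.8]
grip_width: 0.176
```

The feet are on the plate (force now upward, z as predicted). Releasing and rising.

Emit:
{"op": "servo_tool", "data": {"series": "0 0 0 0 0 0 0.25; 0 0 0 0 0 0 0.35; 0 0 0 0 0 0 0.5; 0 0 0 0 0 0 0.6; 0 0 0 0 0 0 0.6"}}

```text
clock: 18.6
ee_pos: [0.5126, -0.2558, 0.0843]
tcp_rot: [[0.0, -0.098, -0.995], [-0.0, -0.995, 0.098], [-1.0, 0.0, -0.0]]
ft_force: [0.5, -0.1, -0.5]
grip_width: 0.6
```

Emit:
{"op": "servo_tool", "data": {"series": "-0.01 0 0 0 0 0 0.6; -0.03 0 0 0 0 0 0.6; -0.04 0 0 0 0 0 0.6; -0.04 0 0 0 0 0 0.6; -0.03 0 0 0 0 0 0.6"}}

```text
clock: 19.1
ee_pos: [0.5132, -0.2561, 0.2383]
tcp_rot: [[0.003, -0.098, -0.995], [-0.002, -0.995, 0.098], [-1.0, 0.002, -0.004]]
ft_force: [0.2, 0.6, -0.1]
grip_width: 0.603
```

Emit:
{"op": "servo_tool", "data": {"series": "0 0 0 0 0 0 0.6; 0 0 0 0 0 0 0.6; 0 0 0 0 0 0 0.6"}}

```text
clock: 19.4
ee_pos: [0.5118, -0.2552, 0.233]
tcp_rot: [[-0.002, -0.098, -0.995], [0.001, -0.995, 0.098], [-1.0, -0.001, 0.002]]
ft_force: [0.3, -0.2, -0.2]
grip_width: 0.598
```

```bash
python3 look.py w13
python3 - <<'E'
from h import *
f=np.load('pics/w13.npz'); C=cloud('wrist',f['d'],f); Z=C[...,2]
a=np.radians(-5.6); L=(C[...,:2]-[.5123,-.255])@np.array([[np.cos(a),-np.sin(a)],[np.sin(a),np.cos(a)]])
near=(np.abs(L[...,0])<.05)&(np.abs(L[...,1])<.06)&(f['d']>0)
for lo,hi in((.1,.13),(.074,.088)):
    M=near&(Z>lo)&(Z<hi); P=L[M]; print('chock',lo,len(P),cv2.minAreaRect(np.float32(P*1000)),'z',np.median(Z[M]).round(4),'z p5/p95',np.percentile(Z[M],[5,95]).round(4))
M=(Z>.049)&(Z<.066)&(np.abs(L[...,1])<.016)&(np.abs(L[...,0])<.13)
print('shaft',cv2.minAreaRect(np.float32(L[M]*1000)),np.percentile(Z[M],98))
E
python3 - <<'E'
from h import *
p,d=robot.snapshot('side'); cv2.imwrite('pics/s2.png',cv2.resize(p[90:220,320:480,::-1],None,fx=4,fy=4))
E
```

```text
19.4 [ 0.5118 -0.2552  0.233 ] [-0.64   0.061  1.831 -0.     1.252  1.029] head 174.4 [-0.002   0.0015 -1.    ] 0.5979505138136513
chock 0.1 761 ((-0.010793685913085938, -1.0809745788574219), (15.454057693481445, 35.67057418823242), 89.8759765625) z 0.1157 z p5/p95 [0.1088 0.1168]
chock 0.074 1694 ((0.17866897583007812, -1.0823822021484375), (64.02348327636719, 35.50254821777344), 89.98828887939453) z 0.0798 z p5/p95 [0.0783 0.0811]
shaft ((0.599578857421875, -0.46800994873046875), (23.082660675048828, 180.17227172851562), 89.98847961425781) 0.059479891676335
```

View pics/w13.png

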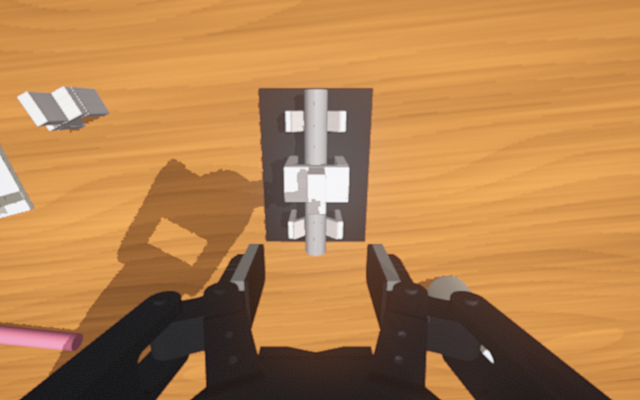

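View pics/s2.png

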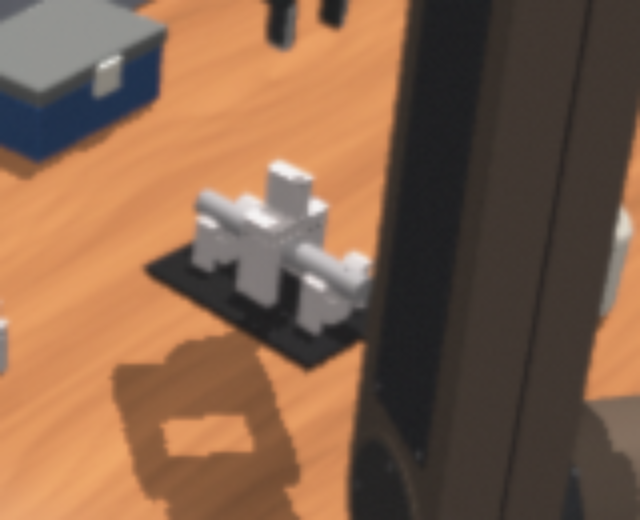

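Both views show the chock upright astride the shaft between the Vs, with the gripper clear. Its bridge measures 79.8 mm high and its tab 115.7 mm, so the feet are on the 8 mm plate. Handing in.

```bash
python3 -c "
from plant import robot
print(robot.finish_job())"
```

```text
the job is handed in; nothing more can be done
None
```

The shaft is lying in both V rests and the larger chock is standing astride it on the cradle's plate. I handed the job in at about 19.5 s of the 61 s allowed. The simulator gave no verdict.

- **Shaft:** I gripped it at its middle, carried it level, lowered it until its weight was off the gripper and let go. In the last wrist picture it was within about 0.6 mm of the cradle's centre lengthwise and 0.5 mm sideways. Its top was at 59.5 mm (59 mm expected), and it was parallel to the cradle.
- **Chock:** I picked it up by its tab and set it down until its feet took the load. In the same picture it was within 0.2 mm of centre lengthwise and 1.1 mm sideways, turned by less than 0.2°. Its bridge top at 79.8 mm and tab top at 115.7 mm mean the feet are on the plate.
- **At the end:** The gripper was about 0.12 m above the chock and touching nothing. The small chock and the other bars were not touched.
- **Disagreements:** The scene and side cameras disagreed by about 6 mm in y, so I used the wrist camera for the final positions. One check script crashed on an array-shape bug, which I fixed and reran. No check failed.

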